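Lay out the dissection bench from the cold-room stack

ROBOT

A 6-joint arm with a two-finger parallel gripper is mounted at the origin on the work surface. World frame = base frame: x ahead of the robot, y to its left, z up, the work surface at z = 0. Lengths are in m, angles in rad, forces in N, time in s.
With the tool pointing down it reaches from about 0.275 to 0.825 m from the base axis. Payload 4.9 kg.
Tool frame: the origin (TCP) lies midway between the tips of the shut fingers; the grasp point (between the pads) lies 19 mm behind it (bot.grip_depth is the distance from the TCP to the grasp point, in m); y points along the fingers, x is the direction in which the jaws open and shut, and the axes are right-handed (so a half turn about y gives the same grasp; the last joint's range is limited). The gripper opens to 85 mm and grips with 20 to 120 N. Pads are 22 mm wide; open, the fingers measure 114 mm over their backs; the gripper's body (76 mm by 85 mm) begins 54 mm behind the grasp point. The pads swing forward as they close: fully open they stand 13 mm farther back than shut.
Start: joints at [-1.408, 0.326, -0.193, 1.052, 0, 1.437], TCP at [0.161, -0.526, 0.231] pointing down, gripper open.
Joint ranges: [-2.65, 2.65], [-0.97, 1.79], [-1.3, 1.35], [-1.93, 2.1], [-1.47, 1.37], [-3.14, 3.14]. Speed limits (rad/s): [2.57, 2.57, 3.14, 3.14, 3.14, 3.14].

INTERFACE

Orientations are given as a unit quaternion [w, x, y, z].
In Python, from cell import bot gives the robot as it stands. Calls block until the motion is done:
- bot.move_pose(position, orientation): joint-space move of the TCP to a pose.
- bot.move_linear(position, speed=0.15, rotation=None, until_force=None): straight line of the TCP; rotation=None keeps the orientation; speed is the mean speed in m/s. With until_force (N) it stops when the force on the tool has changed by that much, and returns True; else False.
- bot.goto_joints(angles): joint-space move.
- bot.set_gripper(opening, grasp_force=None): opening from 0.0 (shut) to 1.0 (fully open); grasp_force is the grip in N (None keeps the last); returns when the fingers have stopped.
- bot.wait(seconds).
- bot.solve_ik(position, orientation): joint angles nearest the present ones, or None.
- bot.camera(name): name is "side" or "top" or "wrist"; returns the picture (420x560x3 uint8, red, green, blue); there is no depth.
- bot.calibration(name): a dict with "mtx" (3x3 intrinsics, pixels), "extrinsics" (4x4, takes a point from world to camera coordinates); the wrist camera has in their place "hand_eye" (4x4, takes a point from camera to tool coordinates, whose origin is the TCP and whose axes are the tool frame's). Camera axes: x right, y down, z forward; pixel columns grow to the right and rows downward; lengths in m; the calibration is good to about 2 mm. A picture is of the moment at which its call begins: read the wrist's pose just before it. calibration takes no time and is no camera call.
A pose or a line that the arm cannot do raises bot.PlanningError and nothing moves.
- bot.close_job(): hands the job in, once; it reports no verdict.
Trained networks look in the newest picture that a camera, given by its name, has taken for a name from the list of things; names that differ only in an ending like _2 or _b are one class to them, and where a whole thing is asked for, a point or a joint stands for the part that bears it (a point fixed in the world has none). Each returns a list of dicts, best first, with "confidence" (0 to 1); they miss things now and then, are a little off and sometimes report something else, mostly with a low value. They report only what shows in the picture. A call takes as long as a camera call.
- bot.search_frame(camera, thing): "bbox" ([left, top, width, height] in pixels, round what is visible of it).
Readings, each from a call of its own:
- bot.read_clock(): time.
- bot.read_joint_positions(): joint angles.
- bot.read_joint_vel(): joint speeds.
- bot.read_joint_efforts(): joint torques, N m.
- bot.read_position(): TCP position.
- bot.read_tool_rot(): TCP orientation.
- bot.read_ft_force(): force on the tool from outside, world axes, zero at the start.
- bot.read_moment(): the same for the moment, N m.
- bot.read_gripper_width(): opening from 0.0 (shut) to 1.0 (fully open).
Only numpy, scipy, OpenCV 4.12 (cv2) and the standard library are available. Lean on these libraries where they do the work, as an engineer would, in place of code of your own. Each camera call takes 0.05 s, during which the arm holds its last target. There are 200 camera calls.

TASK

First put the steel check weight that stands on the balance pan back upright in the round well of its case, so the balance is clear. Then take the stack apart from the top: set the white square porcelain block in the middle of the balance pan, the round covered dish fully on the white disc of the light plate, and the aluminium tube block flat on the ice pack inside the foam cool box. Set every thing down gently rather than dropping it, and do not knock over or shift the open amber bottle.

Things in the scene. Friction and masses are not known exactly. Their poses are not given: they have to be found in the camera images.
- weight: Polished steel check weight, 200 g, a turned cylinder 30 mm across and 36 mm high with a narrower neck and a 24 mm knob on top, 56 mm tall in all; at the start it stands upright near the middle of the balance pan. Origin: centre of its foot, z up. Grip it across the 30 mm cylinder.
- hollowblock: White porcelain square block with a round hollow in its top (hollow 30 mm wide, 8 mm deep), 40 x 40 mm and 16 mm high, about 50 g; at the start the top of the three-piece stack, lying on the dish. Origin: centre of its underside, x and y along its sides, z up.
- dish: Round covered culture dish (cover and dish are one rigid piece), 60 mm across, 15 mm high, pale cover over a beige bottom, about 40 g; the middle of the stack, lying on the tube block. Origin: centre of its underside, z up.
- tubeblock: Rectangular aluminium tube block with 15 round holes in its top, 96 mm (its x) by 62 mm (its y), 38 mm high, about 450 g; the bottom of the stack, standing on the bench. Origin: centre of its underside, z up. Grip it across its 62 mm width.
- weightcase: Case of the check weight, fixed: a black plastic slab 86 x 86 mm, 10 mm high, with a raised ring in its middle (74 mm outside, 60 mm inside, its rim 16 mm above the bench) around a round well with a grey felt floor. Origin: on the bench under the middle of the well; the well's floor is 10 mm above it.
- balance: White laboratory balance, fixed: housing 200 x 145 mm, 34 mm high (41 mm at the display), with a display and keys towards its own -x side and a round flat steel pan 100 mm across. Origin: on the bench under the middle of the pan; the pan's top is 46 mm above it. The housing reaches from 135 mm on the -x side of the pan's middle to 65 mm on the +x side.
- lightplate: Grey square LED light plate, fixed, 130 x 130 mm, with a white flat diffuser disc 84 mm across in the middle of its top. Origin: on the bench under the middle of the disc; the disc's top is 30 mm above it, 1 mm over the grey housing.
- coolbox: Open white foam cool box, fixed, 230 mm (its x) by 190 mm (its y), 75 mm high, walls 20 mm thick (inside 190 x 150 mm), with a flat hard blue ice pack for its floor. Origin: on the bench under its middle; the top of the ice pack is 30 mm above it. The fingers have most room inside when they close along its x, that is with the tube block's long side along its y.
- flask: Uncapped amber glass bottle with a paper label, 50 mm across, 95 mm tall, 180 g, standing on the bench; not to be knocked over or shifted. Origin: centre of its underside, z up.

How it is judged:
By the outcome, as a careful person would: the job done as asked, in the order asked, and still so for the second after the job is handed in, with the robot touching nothing.
It also fails if it takes over 112 s, if anything falls off the work surface, if the arm or the gripper's body presses on something with over 40 N, if the wrist force passes 120 N, or if a joint passes its speed limit or range.

## Working session

There is one attempt and no reset: what is moved stays moved. The work goes in short steps, each a Python script; the robot and the scene stay as the last script left them, time stands still between calls to the robot, and variables do not carry over. Pictures are saved under pics/ and viewed, about 12 in all and at most 16, crops included, and the job is handed in when it is done.

```bash
ls; mkdir -p pics
python3 - <<'E'
from cell import bot
import cv2,numpy as np
for n in ("side","top"):
    im=bot.camera(n); cv2.imwrite(f"pics/{n}0.png",im[:,:,::-1])
    c=bot.calibration(n); print(n,np.round(c["mtx"],1).tolist(),np.round(c["extrinsics"],3).tolist())
    for t in "weight hollowblock dish tubeblock weightcase balance lightplate coolbox flask".split():
        r=bot.search_frame(n,t)[:2]; print(t,[(np.round(d["bbox"]).tolist(),round(d["confidence"],2)) for d in r])
print(bot.calibration("wrist"),bot.read_tool_rot(),bot.read_clock())
E
```

```text
pics
side [[410.0, 0.0, 285.8], [0.0, 410.0, 207.6], [0.0, 0.0, 1.0]] [[0.988, -0.156, -0.003, -0.552], [-0.1, -0.616, -0.781, 0.124], [0.12, 0.772, -0.624, 1.113], [0.0, 0.0, 0.0, 1.0]]
weight [([237.0, 313.0, 20.0, 27.0], 0.59)]
hollowblock [([333.0, 232.0, 19.0, 17.0], 0.52), ([296.0, 185.0, 46.0, 32.0], 0.3)]
dish [([333.0, 240.0, 22.0, 15.0], 0.44)]
tubeblock [([314.0, 238.0, 44.0, 28.0], 0.69)]
weightcase [([233.0, 218.0, 38.0, 26.0], 0.92)]
balance [([178.0, 299.0, 105.0, 90.0], 0.88)]
lightplate [([292.0, 185.0, 47.0, 33.0], 0.69)]
coolbox [([198.0, 130.0, 72.0, 54.0], 0.72)]
flask [([339.0, 285.0, 25.0, 40.0], 0.85)]
top [[426.5, 0.0, 276.9], [0.0, 426.5, 209.5], [0.0, 0.0, 1.0]] [[0.029, -0.999, -0.021, -0.004], [-0.994, -0.027, -0.111, 0.55], [0.11, 0.024, -0.994, 1.217], [0.0, 0.0, 0.0, 1.0]]
weight [([402.0, 254.0, 9.0, 6.0], 0.41)]
hollowblock [([318.0, 157.0, 14.0, 16.0], 0.68)]
dish [([318.0, 156.0, 21.0, 16.0], 0.46)]
tubeblock [([308.0, 150.0, 31.0, 39.0], 0.64)]
weightcase [([261.0, 223.0, 32.0, 35.0], 0.78)]
balance [([372.0, 234.0, 60.0, 74.0], 0.79), ([383.0, 167.0, 19.0, 21.0], 0.64)]
lightplate [([222.0, 144.0, 51.0, 48.0], 0.82), ([372.0, 234.0, 61.0, 75.0], 0.41)]
coolbox [([118.0, 209.0, 75.0, 80.0], 0.89), ([401.0, 252.0, 11.0, 10.0], 0.52)]
flask [([382.0, 165.0, 21.0, 20.0], 0.53)]
{'mtx': array([[319.09397002,   0.        , 280.57842799],
       [  0.        , 319.09397002, 211.54041975],
       [  0.        ,   0.        ,   1.        ]]), 'hand_eye': array([[ 9.99999826e-01, -4.69335886e-04,  3.56597648e-04,
         5.45897413e-04],
       [-4.71348300e-04, -2.73455432e-01,  9.61884559e-01,
        -1.43615018e-01],
       [-3.53933378e-04, -9.61884560e-01, -2.73455606e-01,
         6.75135738e-02],
       [ 0.00000000e+00,  0.00000000e+00,  0.00000000e+00,
         1.00000000e+00]])} [-0.56841765  0.56842343 -0.42059507  0.42059003] 1.0
```

Run:
```python
import cv2
a=cv2.imread("pics/top0.png")[120:330,100:450]; b=cv2.imread("pics/side0.png")[110:400,160:400]
cv2.imwrite("pics/top0c.png",cv2.resize(a,None,fx=2.28,fy=2.28,interpolation=cv2.INTER_CUBIC))
cv2.imwrite("pics/side0c.png",cv2.resize(b,None,fx=2,fy=2,interpolation=cv2.INTER_CUBIC))
```

```text
(no output)
```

View pics/top0c.png

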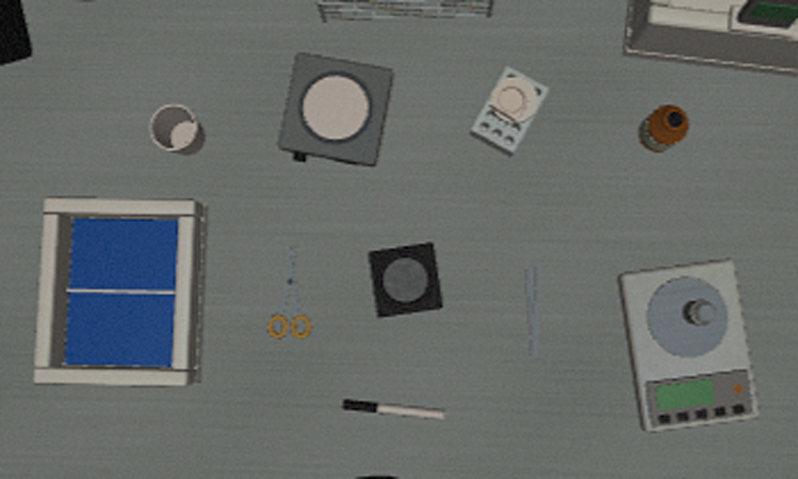

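View pics/side0c.png

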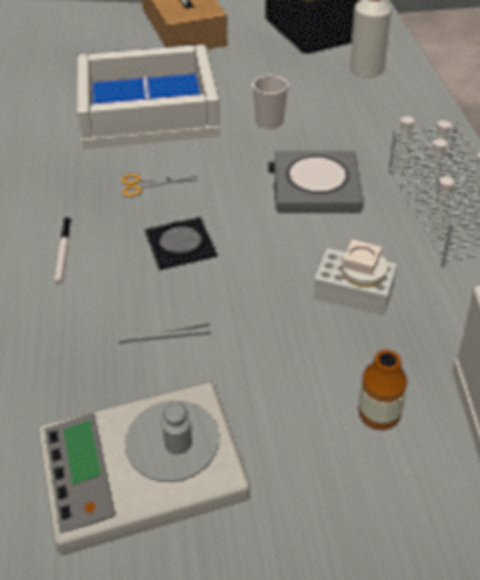

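```bash
cat > h.py <<'E'
from cell import bot
import cv2,numpy as np
from scipy.spatial.transform import Rotation as R
def q2R(q): return R.from_quat([q[1],q[2],q[3],q[0]]).as_matrix()
def down(yaw):
    """tool y down, tool x (jaw axis) at yaw in world"""
    x=np.array([np.cos(yaw),np.sin(yaw),0]);y=np.array([0,0,-1.])
    q=R.from_matrix(np.column_stack([x,y,np.cross(x,y)])).as_quat(); return [q[3],q[0],q[1],q[2]]
def cam(n,pose=None):
    """K, camera-to-world 4x4"""
    c=bot.calibration(n)
    if n!="wrist": return c["mtx"],np.linalg.inv(c["extrinsics"])
    T=np.eye(4);T[:3,:3]=q2R(pose[1]);T[:3,3]=pose[0]
    return c["mtx"],T@c["hand_eye"]
def ray(KT,uv):
    K,T=KT; d=T[:3,:3]@np.linalg.inv(K)@[uv[0],uv[1],1]; return T[:3,3],d/np.linalg.norm(d)
def atz(KT,uv,z):
    o,d=ray(KT,uv); return o+d*(z-o[2])/d[2]
def tri(rays):
    A=np.zeros((3,3));b=np.zeros(3)
    for o,d in rays:
        P=np.eye(3)-np.outer(d,d);A+=P;b+=P@o
    p=np.linalg.solve(A,b)
    return p,[np.linalg.norm(np.cross(p-o,d)) for o,d in rays]
def proj(KT,p):
    K,T=KT; q=K@(np.linalg.inv(T)@np.append(p,1))[:3]; return q[:2]/q[2]
def snap(name):
    pose=(bot.read_position(),bot.read_tool_rot()); im=bot.camera("wrist")
    cv2.imwrite(f"pics/{name}.png",im[:,:,::-1]); np.savez(f"pics/{name}.npz",p=pose[0],q=pose[1])
    return im,cam("wrist",pose)
def load(name):
    z=np.load(f"pics/{name}.npz"); return cv2.imread(f"pics/{name}.png"),cam("wrist",(z["p"],z["q"]))
E
python3 - <<'E'
from h import *
t,s=cam("top"),cam("side")
P=dict(light=((247.4,166.9),(319,197),.03),well=((278.1,242.4),(250.5,230),.01),pan=((401.3,259),(245.5,330),.046),knob=((409.2,257.3),(247.5,315),.102),
hb=((325,162.5),(342,234.5),.069),ice=((153.5,248.5),(233,154),.03),flask=((396.5,172.2),(354,290),.095))
for k,(a,b,z) in P.items():
    p,e=tri([ray(t,a),ray(s,b)]); print(k,p.round(3),np.round(e,4),"top@z",atz(t,a,z).round(3))
def w(x,y,z): return atz(t,(100+x/2.28,120+y/2.28),z).round(3)
print("balance", [w(*c,.034) for c in ((620,274),(733,260),(756,417),(644,432))])
print("tube",[w(*c,.038) for c in ((508,67),(549,87),(512,155),(472,132))])
print("cool",[w(*c,.075) for c in ((45,200),(196,200),(193,385),(35,384))])
print("case",[w(*c,.01) for c in ((369,251),(433,242),(442,307),(379,318))])
E
```

```text
light [0.676 0.102 0.033] [0.0015 0.0015] top@z [0.675 0.103 0.03 ]
well [0.456 0.006 0.015] [0.0016 0.0016] top@z [0.455 0.006 0.01 ]
pan [ 0.417 -0.345  0.046] [0.0005 0.0005] top@z [ 0.417 -0.345  0.046]
knob [ 0.423 -0.351  0.104] [0.0016 0.0016] top@z [ 0.422 -0.352  0.102]
hb [ 0.684 -0.122  0.079] [0.0013 0.0013] top@z [ 0.685 -0.123  0.069]
ice [0.429 0.36  0.055] [0.003 0.003] top@z [0.426 0.368 0.03 ]
flask [ 0.656 -0.319  0.099] [0.0008 0.0008] top@z [ 0.656 -0.32   0.095]
balance [array([ 0.468, -0.265,  0.034]), array([ 0.49 , -0.407,  0.034]), array([ 0.296, -0.433,  0.034]), array([ 0.273, -0.295,  0.034])]
tube [array([ 0.731, -0.119,  0.038]), array([ 0.706, -0.172,  0.038]), array([ 0.616, -0.126,  0.038]), array([ 0.645, -0.074,  0.038])]
cool [array([0.538, 0.458, 0.075]), array([0.544, 0.269, 0.075]), array([0.317, 0.26 , 0.075]), array([0.312, 0.454, 0.075])]
case [array([0.49 , 0.055, 0.01 ]), array([ 0.504, -0.028,  0.01 ]), array([ 0.42 , -0.041,  0.01 ]), array([0.404, 0.039, 0.01 ])]
```

Run:
```python
from h import *
print(q2R(bot.read_tool_rot()).round(2).tolist(),bot.grip_depth)
x=q2R(bot.read_tool_rot())[:,0]; yaw=np.arctan2(x[1],x[0]); print(yaw)
for k in (0,np.pi):
  for d in (0,-.5,.5):
    print(k,d,np.round(bot.solve_ik([.423,-.351,.2],down(yaw+k+d)),2) )
x,y=.423,-.351
z=q2R(down(yaw))[:,2]
c=np.array([x,y,.22])-z*.03
bot.move_pose(c,down(yaw)); im,K=snap("w1"); print(proj(K,[x,y,.102]),proj(K,[.417,-.345,.046]),bot.read_clock())
bot.move_pose(c+[0.04,.05,0],down(yaw)); im,K=snap("w2"); print(proj(K,[x,y,.102]),bot.read_clock())
cv2.imwrite("pics/w12.png",np.hstack([cv2.resize(cv2.imread(f"pics/w{i}.png"),(400,300),interpolation=cv2.INTER_AREA) for i in (1,2)]))
```

```text
[[0.29, -0.0, 0.96], [-0.96, -0.0, 0.29], [-0.0, -1.0, -0.0]] 0.0187
-1.274052784571752
0 0 [-0.83  0.35 -0.24  0.98  0.    2.02]
0 -0.5 [-0.83  0.35 -0.24  0.98  0.    2.52]
0 0.5 [-0.83  0.35 -0.24  0.98  0.    1.52]
3.141592653589793 0 [-0.83  0.35 -0.24  0.98  0.   -1.12]
3.141592653589793 -0.5 [-0.83  0.35 -0.24  0.98  0.   -0.62]
3.141592653589793 0.5 [-0.83  0.35 -0.24  0.98  0.   -1.62]
[278.92983166 167.4726604 ] [271.61459818 163.53735551] 2.1583
[321.15086992 229.00885867] 2.575
```

View pics/w12.png

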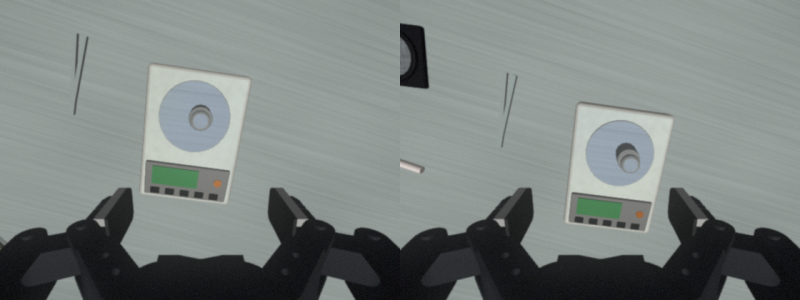

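Run:
```python
from h import *
_,K1=load("w1");_,K2=load("w2")
k,e=tri([ray(K1,(280,164)),ray(K2,(320.6,227))]);print("knob",k,e)
p,e=tri([ray(K1,(271.6,162.4)),ray(K2,(306.6,214))]);print("pan",p,e)
k2=(atz(K1,(280,164),.102)+atz(K2,(320.6,227),.102))/2; print(k2, atz(K1,(271.6,162.4),.046),atz(K2,(306.6,214),.046))
yaw=-1.274
x,y=(k2[:2]*2+[.4225,-.3515])/3; print(x,y)
if abs(k[2]-.103)<.015:
    q=down(yaw)
    bot.move_pose([x,y,.15],q); bot.move_linear([x,y,.055],speed=.1)
    bot.set_gripper(0,grasp_force=40); print(bot.read_gripper_width()*85,bot.read_ft_force())
    bot.move_linear([x,y,.15],speed=.15); print(bot.read_ft_force(),bot.read_gripper_width()*85)
    z=q2R(down(yaw))[:,2]; c=np.array([.455,.006,.20])-z*.06
    bot.move_pose(c,q); im,K=snap("case"); print([proj(K,[.455,.006,h]) for h in (.01,.016)],bot.read_clock())
```

```text
knob [ 0.42532809 -0.35045009  0.10218506] [np.float64(0.0008674435903672559), np.float64(0.0008674435903674008)]
pan [ 0.41765916 -0.34452908  0.04427977] [np.float64(0.00024786166217625495), np.float64(0.0002478616621764586)]
[ 0.42528532 -0.35048027  0.102     ] [ 0.41807333 -0.34466608  0.046     ] [ 0.41790068 -0.34408892  0.046     ]
0.4243568804846691 -0.35082017939626914
28.55960070560967 [0.08012373 0.62628816 4.32282262]
[-0.3775102   0.33494916 -1.29221767] 28.660083308236054
[array([278.88621664, 128.94316996]), array([278.86161807, 129.08982732])] 6.7917
```

View pics/case.png

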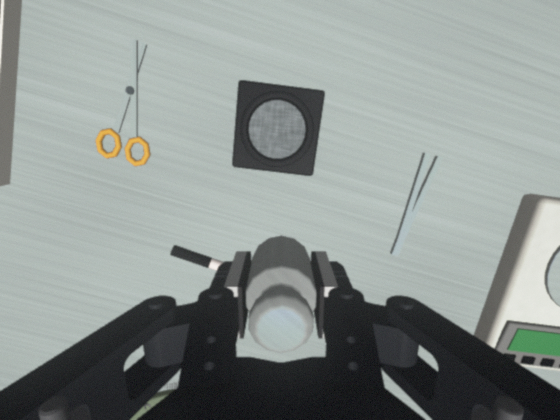

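Run:
```python
from h import *
_,K=load("case"); p=atz(K,(277,128),.01); print(p)
x,y=(p[:2]+[.455,.006])/2; q=down(-1.274)
bot.move_pose([x,y,.10],q); bot.move_linear([x,y,.025],speed=.1)
r=bot.move_linear([x,y,.0165],speed=.015,until_force=2.5); print(r,bot.read_position(),bot.read_ft_force())
bot.set_gripper(1.0); bot.move_linear([x,y,.12],speed=.2)
yaw=np.deg2rad(-117.6); q=down(yaw); z=q2R(q)[:,2]; xx=q2R(q)[:,0]
c=np.array([.682,-.123,.22])-z*.05
bot.move_pose(c-xx*.05,q); im,K=snap("s1"); print(proj(K,[.684,-.122,.069]))
bot.move_pose(c+xx*.03,q); im,K=snap("s2"); print(proj(K,[.684,-.122,.069]),bot.read_clock())
A=[]
for n in ("s1","s2"):
    im,K=load(n);u,v=proj(K,[.68,-.123,.05]).astype(int);u=max(u,80);v=max(v,100);u0,v0=u-80,v-100; print(u0,v0)
    A.append(cv2.resize(im[v0:v0+200,u0:u0+160],(400,500),interpolation=cv2.INTER_CUBIC))
cv2.imwrite("pics/s12.png",np.hstack(A))
t=bot.camera("side"); cv2.imwrite("pics/side1.png",t[:,:,::-1])
```

```text
[0.45532846 0.00809268 0.01      ]
True [0.45551615 0.00701568 0.01934937] [-0.83838914 -0.33281929  5.2889067 ]
[331.96745259 140.54629275]
[242.00005752 140.88495561] 15.0083
251 42
167 42
```

View pics/s12.png

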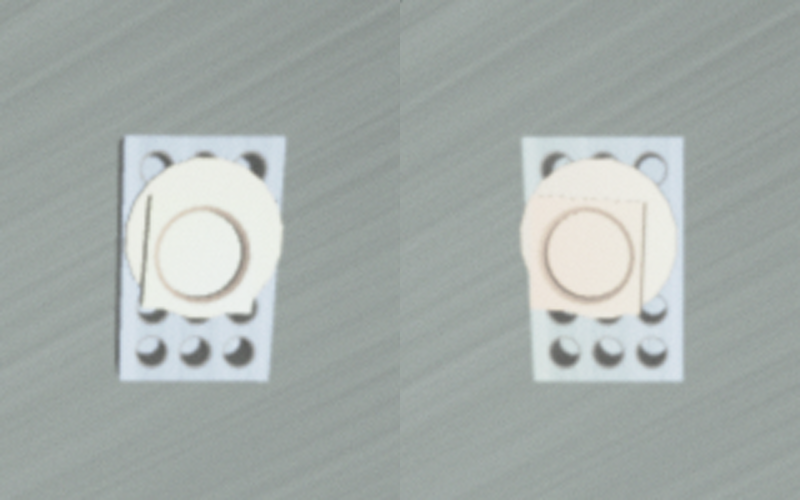

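Run:
```python
from h import *
_,K1=load("s1");_,K2=load("s2")
P1=lambda u,v:(251+u/2.5,42+v/2.5); P2=lambda u,v:(167+(u-400)/2.5,42+v/2.5)
h,e=tri([ray(K1,P1(199,253)),ray(K2,P2(589,253))]);print("hb",h,e,atz(K1,P1(199,253),.069),atz(K2,P2(589,253),.069))
d,e=tri([ray(K1,P1(204.5,237)),ray(K2,P2(598.5,237))]);print("dish",d,e,atz(K1,P1(204.5,237),.053),atz(K2,P2(598.5,237),.053))
for K,P,o in((K1,P1,[(124,136),(286,136),(270,381),(120,381)]),(K2,P2,[(522,137),(684,137),(684,381),(534,381)])):
    c=np.array([atz(K,P(*a),.038)[:2] for a in o]); m=(c[0]+c[1]-c[2]-c[3])/2; w=(c[1]-c[0]+c[2]-c[3])/2
    print("tube",c.mean(0),np.linalg.norm(m),np.linalg.norm(w),np.rad2deg(np.arctan2(m[1],m[0])),np.rad2deg(np.arctan2(w[1],w[0])))
for s,K,P in((((535,195),(645,204)),K2,P2),(((645,204),(641,315)),K2,P2)):
    a,b=[atz(K,P(*t),.069)[:2] for t in s];m=b-a;print("hb edge",np.linalg.norm(m),np.rad2deg(np.arctan2(m[1],m[0])))
```

```text
hb [ 0.68180934 -0.12060204  0.06307274] [np.float64(0.0001484074084754615), np.float64(0.00014840740847553747)] [ 0.68244599 -0.1199062   0.069     ] [ 0.68196299 -0.12146501  0.069     ]
dish [ 0.68525043 -0.12571352  0.05582256] [np.float64(0.0001484142374824651), np.float64(0.00014841423748253112)] [ 0.68479237 -0.12598427  0.053     ] [ 0.68540269 -0.12546144  0.053     ]
tube [ 0.6745182  -0.12170811] 0.09654899166365141 0.06252333507295393 -27.534706078396017 -117.62780919408883
tube [ 0.67487528 -0.1212661 ] 0.09625055113142231 0.0625722581050904 -27.837142734753705 -117.74373822653432
hb edge 0.03915959236352983 -122.25852393594312
hb edge 0.03963165538003812 149.35356126556474
```

Run:
```python
from h import *
x,y=.6822,-.1207; q=down(np.deg2rad(-121.5))
bot.move_pose([x,y,.13],q); bot.move_linear([x,y,.055],speed=.1)
f=bot.read_ft_force(); bot.set_gripper(0,grasp_force=25); w=bot.read_gripper_width()*85; print(w,f,bot.read_ft_force())
assert w>35
bot.move_linear([x,y,.20],speed=.15); w=bot.read_gripper_width()*85; print(w); assert w>35
px,py=.4178,-.3445
for a in (-90,-121.5,-60):
    print(a,np.round(bot.solve_ik([px,py,.15],down(np.deg2rad(a))),2))
q=down(-1.274); bot.move_pose([px,py,.15],q); bot.move_linear([px,py,.056],speed=.1)
r=bot.move_linear([px,py,.044],speed=.015,until_force=2.0); print(r,bot.read_position(),bot.read_ft_force())
bot.set_gripper(1.0); bot.move_linear([px,py,.15],speed=.2)
z=q2R(q)[:,2]; bot.move_pose(np.array([px,py,.22])-z*.03,q); im,K=snap("p1"); print(proj(K,[px,py,.062]),bot.read_clock())
yaw=np.deg2rad(-117.7); q=down(yaw); z=q2R(q)[:,2]
bot.move_pose(np.array([.682,-.123,.2])-z*.05,q); im,K=snap("s3"); print(proj(K,[.685,-.1257,.053]),bot.read_clock())
a,b=cv2.imread("pics/p1.png")[60:260,180:380],cv2.imread("pics/s3.png")[40:240,180:380]
cv2.imwrite("pics/ps.png",np.hstack([cv2.resize(i,(400,400),interpolation=cv2.INTER_CUBIC) for i in(a,b)]))
```

```text
39.215132183582234 [-0.12130353  0.38856138  1.09125795] [0.31834066 0.32442618 2.8391449 ]
38.87446894100783
-90 [-0.83  0.38 -0.34  0.85  0.    2.32]
-121.5 [-0.83  0.38 -0.34  0.85  0.    2.87]
-60 [-0.83  0.38 -0.34  0.85  0.    1.79]
True [ 0.4178044  -0.34451783  0.04855116] [-0.32628866  1.49129856  5.13795125]
[279.8919853  161.83837626] 25.3917
[279.52204733 137.94687298] 29.4833
```

View pics/ps.png

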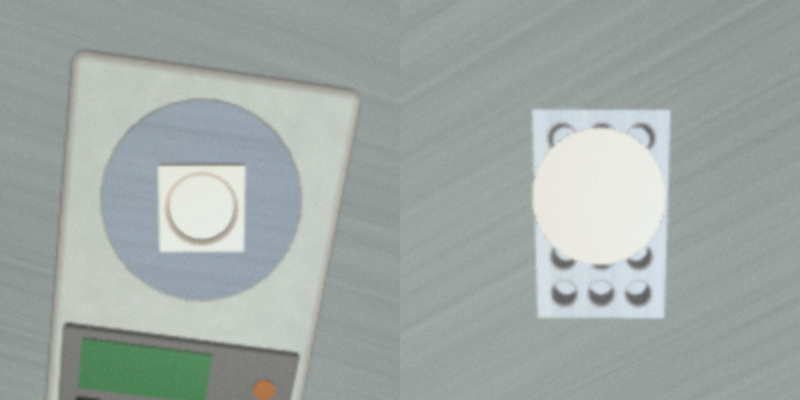

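Run:
```python
from h import *
x,y=.685,-.1256; yaw=np.deg2rad(-117.7); q=down(yaw); z=q2R(q)[:,2]
bot.move_pose([x,y,.11],q); bot.move_linear([x,y,.040],speed=.1)
f=bot.read_ft_force(); bot.set_gripper(0,grasp_force=25); w=bot.read_gripper_width()*85; print(w,f,bot.read_ft_force())
assert w>50
bot.move_linear([x,y,.06],speed=.05); print(bot.read_gripper_width()*85,bot.read_ft_force()-f)
bot.move_linear([x,y,.18],speed=.15)
lx,ly=.6755,.1025
bot.move_pose(np.array([lx,ly,.18])-z*.08,q); im,K=snap("l1"); print(proj(K,[lx,ly,.03]),bot.read_gripper_width()*85,bot.read_clock())
```

```text
58.0986267228892 [ 0.54595614 -0.11025805 -0.04231575] [-1.41212625  0.12126096  6.13400411]
58.1921073735338 [-0.7723469   0.82206244  0.20660469]
[277.7587737  108.60143882] 58.06599029265276 33.825
```

View pics/l1.png

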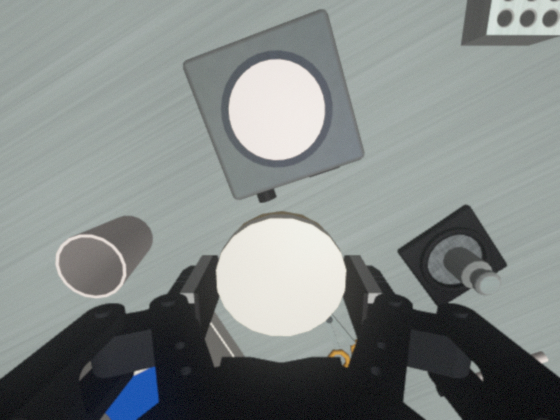

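Run:
```python
from h import *
yaw=np.deg2rad(-117.7); q=down(yaw); z=q2R(q)[:,2]; lx,ly=.6755,.1025
bot.move_pose([lx,ly,.10],q); bot.move_linear([lx,ly,.040],speed=.1)
r=bot.move_linear([lx,ly,.028],speed=.015,until_force=2.0); print(r,bot.read_position(),bot.read_ft_force())
bot.set_gripper(1.0); bot.move_linear([lx,ly,.14],speed=.2)
bot.move_pose(np.array([lx,ly,.2])-z*.05,q); im,K=snap("l2"); print(proj(K,[lx,ly,.045]),proj(K,[lx,ly,.03]))
c=np.array([.6747,-.1215,.2])-z*.05
bot.move_pose(c,q); im,K=snap("t1"); print(proj(K,[.6747,-.1215,.038]),bot.read_clock())
a,b=cv2.imread("pics/l2.png")[40:240,180:380],cv2.imread("pics/t1.png")[40:240,180:380]
cv2.imwrite("pics/lt.png",np.hstack([cv2.resize(i,(400,400),interpolation=cv2.INTER_CUBIC) for i in(a,b)]))
```

```text
True [0.67567517 0.1025099  0.03328554] [ 0.09830239 -0.38325959  3.68528319]
[278.68121069 140.93213432] [278.75794321 139.9853981 ]
[279.50502956 140.63253485] 38.125
```

View pics/lt.png

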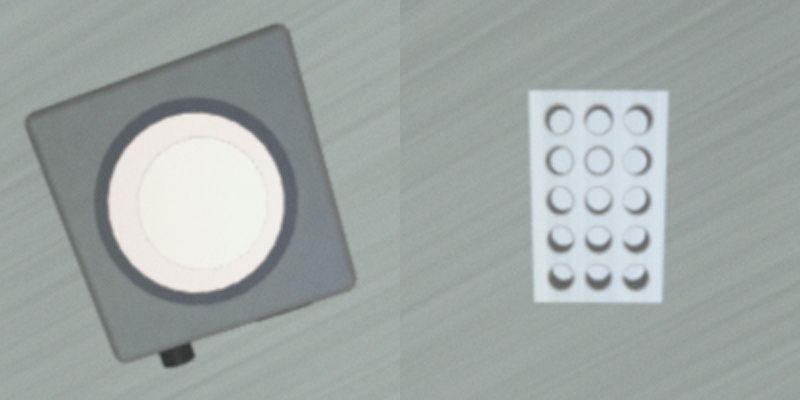

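Run:
```python
from h import *
yaw=np.deg2rad(-117.7); q=down(yaw); x,y=.6747,-.1213
bot.move_pose([x,y,.10],q); bot.move_linear([x,y,.008],speed=.1)
f=bot.read_ft_force(); bot.set_gripper(0,grasp_force=80); w=bot.read_gripper_width()*85; print(w,f,bot.read_ft_force())
assert w>55
bot.move_linear([x,y,.05],speed=.1); print(bot.read_gripper_width()*85,bot.read_ft_force()-f)
bot.move_linear([x,y,.20],speed=.15)
for d in (1.7,-178.3): print(d,bot.solve_ik([.428,.36,.2],down(np.deg2rad(d))))
q=down(np.deg2rad(-178.3)); z=q2R(q)[:,2]
bot.move_pose(np.array([.428,.36,.25])-z*.09,q); im,K=snap("b1")
print([proj(K,[.428+a,.36+b,.03]).round() for a,b in((0,0),(.095,0),(-.095,0),(0,.075),(0,-.075))],[proj(K,[.428+a,.36+b,.075]).round() for a,b in((.115,-.095),(-.115,-.095))],bot.read_gripper_width()*85,bot.read_clock())
```

```text
59.95230440086647 [ 0.06232997 -0.02830494 -0.60557402] [-0.165377   0.0494156  5.9913016]
60.014932249917756 [ 0.05485161  0.53842448 -3.55446902]
1.7 [ 0.56733426  0.3655639  -0.21824878  0.98698365  0.          2.10845999]
-178.3 [ 0.56733426  0.3655639  -0.21824878  0.98698365  0.         -1.03313267]
[array([280., 103.]), array([191., 100.]), array([367., 105.]), array([278., 172.]), array([282.,  25.])] [array([149., -21.]), array([415., -12.])] 60.56812309242269 44.0667
```

View pics/b1.png

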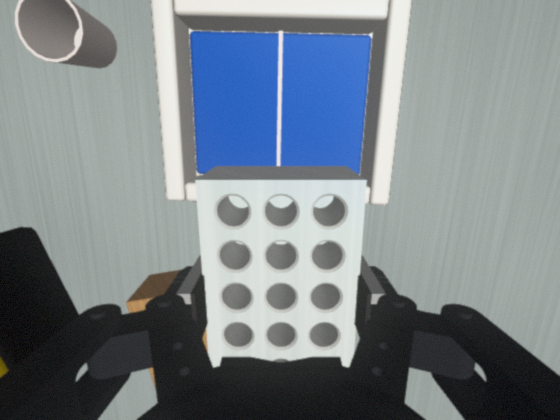

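Run:
```python
from h import *
q=down(np.deg2rad(-178.3)); z=q2R(q)[:,2]; x,y=.427,.363
bot.move_pose([x,y,.18],q); bot.move_linear([x,y,.048],speed=.1); print(bot.read_ft_force())
r=bot.move_linear([x,y,.034],speed=.015,until_force=3); print(r,bot.read_position(),bot.read_ft_force())
bot.set_gripper(1.0); bot.move_linear([x,y,.2],speed=.2)
bot.move_pose(np.array([x,y,.28])-z*.04,q); im,K=snap("b2"); print(proj(K,[x,y,.068]),bot.read_clock())
cv2.imwrite("pics/top1.png",bot.camera("top")[:,:,::-1]);cv2.imwrite("pics/side2.png",bot.camera("side")[:,:,::-1])
a=cv2.resize(cv2.imread("pics/b2.png"),(373,280)); b=cv2.resize(cv2.imread("pics/side2.png")[130:390,160:380],(440,520)); c=cv2.resize(cv2.imread("pics/top1.png")[130:310,230:440],(360,309))
v=np.zeros((600,800,3),np.uint8); v[:280,:360]=a[:,:360]; v[285:594,:360]=c; v[:520,360:]=b; cv2.imwrite("pics/fin.png",v)
# flask check
t=[cv2.imread(f"pics/top{i}.png")[155:195,375:410].astype(int) for i in (0,1)]; print("flask diff",abs(t[0]-t[1]).mean())
```

```text
[-0.24148802 -0.13436048 -4.30710556]
True [0.42697944 0.36302283 0.03943924] [0.22295828 0.31141914 4.60715895]
[278.93031633 149.51830663] 48.5083
flask diff 2.6964285714285716
```

View pics/fin.png

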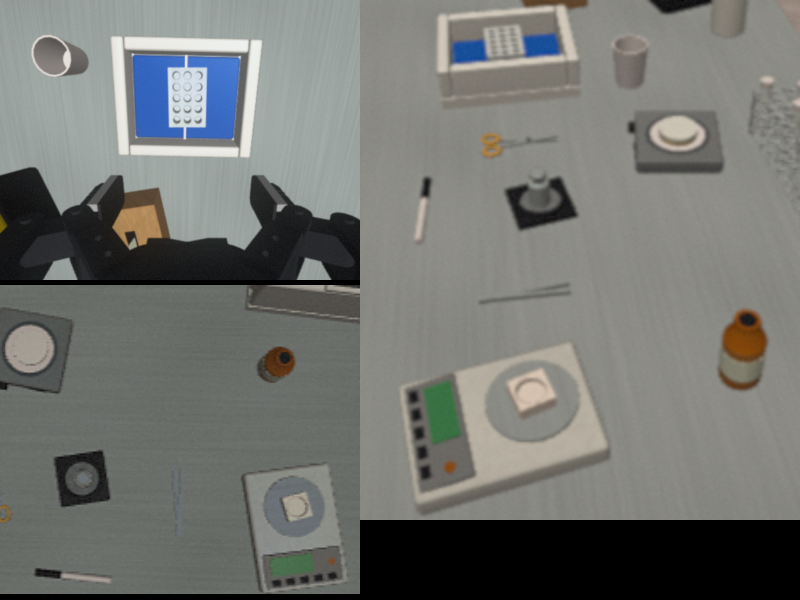

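Run:
```python
from cell import bot
print(bot.read_joint_vel().round(3) if hasattr(bot.read_joint_vel(),'round') else 0); bot.close_job()
```

```text
[-0.003 -0.001 -0.001  0.001  0.    -0.   ]
the job is handed in; nothing more can be done
```

The job is done in the order you asked, at about 48.5 s of the 112 s allowed, and handed in with the gripper open and clear above the bench. I set each piece down slowly, stopping on contact at a force change of 2–3 N.

- **Check weight:** it stands upright in the well of its case.
- **Porcelain block:** it sits within about 2 mm of the middle of the balance pan. The close wrist view put it about 1.5 mm below its target, while the top view showed it almost dead centre.
- **Covered dish:** it is fully on the white disc, with clear margin all round.
- **Tube block:** it lies flat on the ice pack with its long side along the box's y, clear of the walls.
- **Amber bottle:** it is upright and looks unmoved between the first and last top pictures.

**Disagreements:**
- The porcelain block's height came out at 63 mm from two wrist views, 79 mm from the fixed cameras and 69 mm by the text. I used the text's value.
- Gripper widths read 1–2 mm under the true sizes.
- The cool box centre moved about 3 mm in y after the close look, and I corrected for it.

No check failed.

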